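# Square a slide carrier into the corner stop

### The job

Slide the oblong slide carrier along the bench, without lifting it, into the inside corner of the metal corner stop, so that one long edge lies flat against the far bar and one short end against the left bar, ready to be picked up in a known place. Leave the square holder and the round holder where they are.

Things in the scene. Friction and masses are not known exactly. Their poses are not given: they have to be found in the camera images.
- corner_stop: Fixed L of two dark steel bars, 25 mm wide, 12 mm high (14 over the screw heads). Origin: inside corner, at bench height; x points away from the robot, y to the left, turned up to 0.25 rad. Far bar: inner face x = 0, 165 mm long towards -y; left bar: inner face y = 0, 110 mm long towards -x. It is open to the robot and the right: a part goes home towards +x and +y.
- slide_carrier: Loose oblong dark steel carrier of a glass slide with two thin clips: 46 mm (own x) by 86 mm (own y), 8 mm thick (10 at the clips), about 0.1 kg. Origin: centre of its underside. Starts flat on the bench, yaw within 0.35 rad of the stop's, 45 to 80 mm short of home along each bar. Home, its origin is at x = -23, y = -43 mm of corner_stop.
- square_holder: Loose square dark steel holder with a round window, 50 x 50 mm, 8 mm thick, flat on the bench; origin: centre of its underside. Bystander, to be left alone.
- round_holder: Loose round dark steel holder with a round window, 54 mm across, 8 mm thick, flat on the bench; origin: centre of its underside. Bystander, to be left alone.

How it is judged:
At the end, for the whole second after the job is handed in: The slide carrier lies flat and at rest on the bench, glass up, in the corner of the stop: its centre within 10 mm of the fully home position along each bar and its edges within 10 degrees of the bars (x of slide_carrier in the frame of corner_stop between -0.033 and -0.013 m and y of slide_carrier in the frame of corner_stop between -0.053 and -0.033 m and angle between the x axis of slide_carrier and the x axis of corner_stop, either way round below 0.175 rad and angle between slide_carrier's own z axis and vertical below 0.1 rad and height (world z) of slide_carrier below 0.005 m and linear speed of slide_carrier below 0.01 m/s); the robot touches nothing.
It fails at once if the slide carrier is lifted off the bench (more than 15 mm) (height (world z) of slide_carrier above 0.015 m).
It fails at once if the square holder is moved by more than 20 mm (distance of square_holder from where it was at the start of the episode above 0.02 m).
It fails at once if the round holder is moved by more than 20 mm (distance of round_holder from where it was at the start of the episode above 0.02 m).
It also fails if it takes over 34 s, if anything falls off the work surface, if the arm or the gripper's body presses on something with over 40 N, if the wrist force passes 120 N, or if a joint passes its speed limit or range.

### The arm

A 6-joint arm with a two-finger parallel gripper is mounted at the origin on a cart in front of the work surface, level with it; the furniture and walls round the work are solid. World frame = base frame: x ahead of the robot, y to its left, z up, the work surface at z = 0. Lengths are in m, angles in rad, forces in N, time in s.
With the tool pointing down it reaches from about 0.35 to 0.85 m from the base axis. Payload 8.1 kg.
Tool frame: the origin (TCP) lies where the fingers leave the gripper's body, on its centre line; the fingertips stand 73 mm ahead of it and the grasp point (between the pads) lies 54 mm ahead of it (bot.tcp_to_tips is the distance from the TCP to the fingertips, in m); z points along the fingers, y is the line along which they close (so a half turn about z gives the same grasp; the last joint's range is limited). The gripper opens to 85 mm and grips with 20 to 120 N. Pads are 22 mm wide; open, the fingers measure 114 mm over their backs; the gripper's body (76 mm by 85 mm) begins 54 mm behind the grasp point. The pads swing forward as they close: fully open they stand 13 mm farther back than shut.
Start: joints at [1.023, 0.13, 1.488, -0, 1.523, -0.085], TCP at [0.268, 0.537, 0.304] pointing down, gripper open.
Joint ranges: [-2.96, 2.96], [-0.89, 2.26], [0.02, 2.5], [-1.34, 4.48], [0, 2.73], [-2.66, 2.66]. Speed limits (rad/s): [2.39, 2.39, 2.79, 3.14, 3.14, 3.14].

### API

Orientations are given as a 3x3 rotation matrix whose columns are the frame's x, y, z axes.
In Python, from workcell import bot gives the robot as it stands.
- The arm moves only by the tool apply_moves, never from a script. Its argument "deltas" is a list of rows, each a list of 7 numbers: the gripper command: -1 is shut, 1 is fully open, values between are in proportion, then the shift along the world's x, y, z scaled (see below), then the turn, a rotation vector about the world's x, y, z scaled (see below). A call has 1 to 8 rows; each row shifts and turns the commanded pose from where the row before left it; what a row does not reach is not made up. The controller multiplies each number of a shift by 120 mm and each number of a turn by 360 degrees. A row lasts 1/8 s, in which the tool goes at most 62.5 mm and 10.7 degrees, less where a joint would pass 70% of its speed; a pose out of reach is approached as far as the arm can. A call with a number of a shift or a turn outside -1 to 1 is refused whole. A call with a gripper value outside its range is refused whole. The fingers move at their own pace and stop on an object; the grip force is fixed at half the most. Time passes only in rows, so rows that do not move let the fingers close. It gives the time, the measured TCP pose, the force, the opening and the grip force at its end, in the units of the state.
- bot.get_obs(): the state, without advancing time (a new reading comes with each control period).
- bot.camera(name): name is "scene" or "top" or "wrist"; returns a dict with "img" (420x560x3 uint8, blue, green, red), "fx", "fy", "cx", "cy" (pixels), "R" (3x3) and "t" (3): a world point X has camera coordinates R X + t. Camera axes: x right, y down, z forward; pixel columns grow to the right and rows downward; lengths in m; the calibration is good to about 2 mm. A picture is of the moment at which its call begins. There is no depth.
- bot.job_done(): hands the job in; it is judged then, once.
The state is a dict: "clock": time; "joint_positions": joint angles; "dq": joint speeds; "effort": joint torques, N m; "tcp_pos": TCP position; "orientation": TCP orientation; "ft_force": force on the tool from outside, world axes, zero at the start; "torque": the same for the moment, N m; "grip_width": opening from 0.0 (shut) to 1.0 (fully open); "grasp_force": force on a finger pad.
Only numpy, scipy, OpenCV 4.12 (cv2) and the standard library are available. Lean on these libraries where they do the work, as an engineer would, in place of code of your own. Each camera call takes 0.05 s, during which the arm holds its last target. There are 200 camera calls.

## Working session

There is one attempt and no reset: what is moved stays moved. The work goes in short steps, Python scripts to look and compute and a tool call to move; the robot and the scene stay as the last step left them, time stands still between calls to the robot, and variables do not carry over. Pictures are saved under pics/ and viewed, at most 10 in all, crops included, and the job is handed in when it is done.

Besides the shell and the picture viewer there is one more tool, called after "Request:" as name(argument=value, ...), one argument or row to a line, values as JSON. apply_moves: Moves the arm, as the interface text tells. Its arguments: {"type":"object","properties":{"deltas":{"type":"array"}},"required":["deltas"]}

```bash
mkdir -p pics; cat > h.py <<'E'
import numpy as np, cv2
from workcell import bot
def ray(c,u,v,z):
    R=np.array(c["R"]);t=np.array(c["t"])
    d=R.T@np.array([(u-c["cx"])/c["fx"],(v-c["cy"])/c["fy"],1.]);o=-R.T@t
    return o+d*(z-o[2])/d[2]
def proj(c,X):
    p=np.array(c["R"])@np.array(X)+np.array(c["t"]);return p[0]/p[2]*c["fx"]+c["cx"],p[1]/p[2]*c["fy"]+c["cy"]
E
python3 - <<'E'
from h import *
for n in("top","scene"):
    c=bot.camera(n);cv2.imwrite(f"pics/{n}0.png",c["img"])
    print(n,-np.array(c["R"]).T@np.array(c["t"]))
E
```

```text
top [0.40266419 0.23305571 0.86465882]
scene [ 0.04426612 -0.16939893  0.6422937 ]
```

View pics/top0.png

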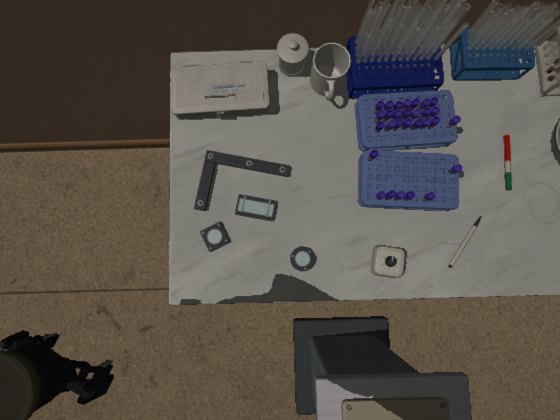

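View pics/scene0.png

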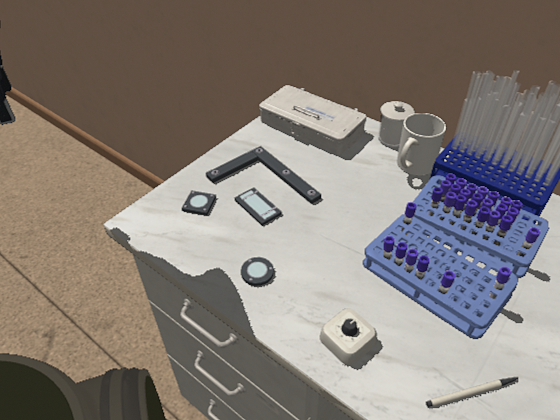

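The top view shows the stop's corner at about (208,155), the carrier at (257,207), the square holder at (215,237) and the round one at (303,258). I'll measure these by mask.

```bash
cat > m.py <<'E'
from h import *
def boxes(c,show=False):
    g=c["img"].max(2); m=(g<105).astype(np.uint8)
    cs,_=cv2.findContours(m,cv2.RETR_EXTERNAL,cv2.CHAIN_APPROX_NONE)
    return [k for k in cs if 150<cv2.contourArea(k)<6000]
def rect(c,k,z):
    P=np.array([ray(c,u,v,z)[:2] for u,v in k[:,0]]).astype(np.float32)
    (x,y),(w,h),a=cv2.minAreaRect(P)
    return x,y,w,h,a,P
E
python3 - <<'E'
from m import *
c=bot.camera("top")
for k in boxes(c):
    x,y,w,h,a,P=rect(c,k,.009)
    u,v=k[:,0].mean(0)
    if 160<u<340 and 120<v<290:
        print(np.round([u,v,x,y,w,h,a],3))
        if cv2.contourArea(k)>1000 or max(w,h)>.13:
            q=cv2.approxPolyDP(P.reshape(-1,1,2),.008,True)[:,0];print(q.round(4).tolist())
print({k:np.round(v,3).tolist() for k,v in bot.get_obs().items() if k in("tcp_pos","orientation","grip_width","clock")})
E
```

```text
[3.02542e+02 2.58403e+02 4.00000e-01 1.78000e-01 5.40000e-02 5.50000e-02
 4.30940e+01]
[2.15157e+02 2.36193e+02 4.53000e-01 3.67000e-01 5.20000e-02 5.40000e-02
 2.51890e+01]
[2.56052e+02 2.07422e+02 5.14000e-01 2.76000e-01 9.00000e-02 4.80000e-02
 7.79160e+01]
[2.33011e+02 1.73039e+02 5.61000e-01 3.05000e-01 1.97000e-01 1.37000e-01
 7.75070e+01]
[[0.5144000053405762, 0.41269999742507935], [0.5113000273704529, 0.38190001249313354], [0.6140000224113464, 0.3587999939918518], [0.5820000171661377, 0.19930000603199005], [0.6022999882698059, 0.1965000033378601], [0.6468999981880188, 0.3853999972343445]]
{'clock': 0.15, 'tcp_pos': [0.268, 0.537, 0.303], 'orientation': [[-0.895, 0.446, -0.001], [0.446, 0.895, -0.001], [0.0, -0.001, -1.0]], 'grip_width': 1.005}
```

Request:
apply_moves(
  deltas=[
    [-1,0.268,-0.346,-0.227,0,0,0.013],
    [-1,0.268,-0.346,-0.227,0,0,0.013],
    [-1,0.268,-0.346,-0.227,0,0,0.013],
    [-1,0.268,-0.346,-0.227,0,0,0],
    [-1,0.268,-0.346,-0.227,0,0,0],
    [-1,0.268,-0.346,-0.227,0,0,0],
    [-1,0,0,0,0,0,0],
    [-1,0,0,0,0,0,0],
  ],
)

```text
clock: 1.15
tcp_pos: [0.4607, 0.2878, 0.1404]
orientation: [[-0.976, 0.217, -0.001], [0.217, 0.976, 0.0], [0.001, -0.0, -1.0]]
ft_force: [-0.3, 0.3, 0.8]
grip_width: 0.0
grasp_force: 0.0
```

```bash
python3 - <<'E'
from h import *
o=bot.get_obs();print(bot.tcp_to_tips,o["clock"],o["tcp_pos"],o["orientation"],o["grip_width"],o["ft_force"])
cv2.imwrite("pics/w1.png",bot.camera("wrist")["img"])
E
```

```text
0.0726 1.15 [0.46070639 0.28776778 0.14036987] [[-9.76158512e-01  2.17057783e-01 -6.91435736e-04]
 [ 2.17057738e-01  9.76158757e-01  1.40301837e-04]
 [ 7.05404654e-04 -1.31246440e-05 -9.99999751e-01]] 0.00044078668174599075 [-0.32018663  0.27636951  0.81010549]
```

View pics/w1.png

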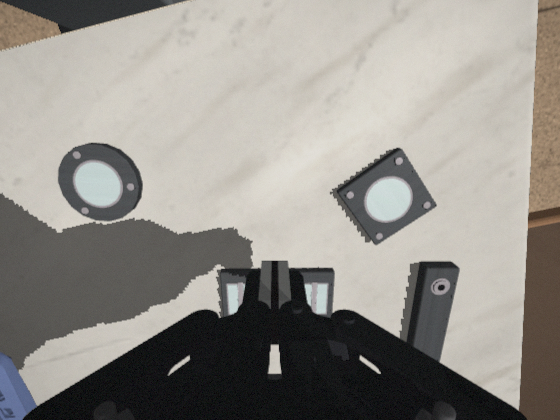

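The wrist view shows the shut fingertips (275,265) centred on the carrier's near edge (220–334, 268), with the bystanders well clear. I'll go down next.

Request:
apply_moves(
  deltas=[
    [-1,0,0,-0.26,0,0,0],
    [-1,0,0,-0.18,0,0,0],
    [-1,0,0,-0.06,0,0,0],
    [-1,0,0,-0.03,0,0,0],
    [-1,0,0,0,0,0,0],
  ],
)

```text
clock: 1.82
tcp_pos: [0.4611, 0.2884, 0.0777]
orientation: [[-0.977, 0.215, 0.001], [0.215, 0.977, 0.001], [-0.001, 0.001, -1.0]]
ft_force: [0.3, -0.2, 0.5]
grip_width: -0.008
grasp_force: 0.0
```

Request:
apply_moves(
  deltas=[
    [-1,0.05,-0.011,-0.016,0,0,0],
    [-1,0.065,-0.0145,0,0,0,0],
    [-1,0.065,-0.0145,0,0,0,0],
    [-1,0.065,-0.0145,0,0,0,0],
    [-1,0.065,-0.0145,0,0,0,0],
    [-1,0.065,-0.0145,0,0,0,0],
    [-1,0.065,-0.0145,0,0,0,0],
    [-1,0.065,-0.0145,0,0,0,0],
  ],
)

```text
clock: 2.82
tcp_pos: [0.5219, 0.2742, 0.0749]
orientation: [[-0.976, 0.216, -0.0], [0.216, 0.976, -0.0], [0.0, -0.0, -1.0]]
ft_force: [-0.5, -0.1, -0.3]
grip_width: 0.002
grasp_force: 0.4
```

```bash
python3 - <<'E'
from h import *
c=bot.camera("scene")
cv2.imwrite("pics/s2.png",cv2.resize(c["img"][110:260,150:350],None,fx=3,fy=3))
c=bot.camera("top")
cv2.imwrite("pics/t2.png",cv2.resize(c["img"][120:280,160:340],None,fx=3.5,fy=3.5))
E
```

```text
(no output)
```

View pics/s2.png

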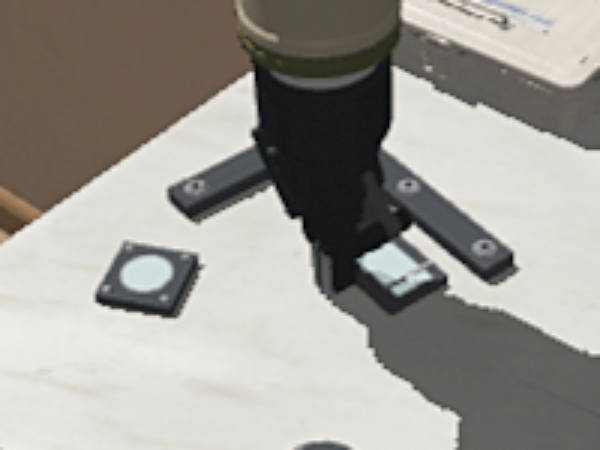

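The carrier (around 400,270) is being pushed, still parallel to the far bar. I'll carry on until it makes contact.

Request:
apply_moves(
  deltas=[
    [-1,0.033,-0.0072,0,0,0,0],
    [-1,0.025,-0.0055,0,0,0,0],
    [-1,0.016,-0.0036,0,0,0,0],
    [-1,0.008,-0.0018,0,0,0,0],
    [-1,0.008,-0.0018,0,0,0,0],
  ],
)

```text
clock: 3.55
tcp_pos: [0.5322, 0.2719, 0.0749]
orientation: [[-0.976, 0.216, -0.0], [0.216, 0.976, 0.0], [0.0, -0.0, -1.0]]
ft_force: [-0.5, 0.6, -0.4]
grip_width: 0.0
grasp_force: 0.2
```

Request:
apply_moves(
  deltas=[
    [-1,0.012,-0.0027,0,0,0,0],
    [-1,0.012,-0.0027,0,0,0,0],
    [-1,0.008,-0.0018,0,0,0,0],
    [-1,0,0,0,0,0,0],
  ],
)

```text
clock: 4.05
tcp_pos: [0.5362, 0.271, 0.075]
orientation: [[-0.976, 0.216, 0.0], [0.216, 0.976, 0.0], [-0.0, 0.0, -1.0]]
ft_force: [0.3, 0.3, -0.3]
grip_width: -0.0
grasp_force: 0.0
```

Request:
apply_moves(
  deltas=[
    [-1,0.008,-0.0018,0,0,0,0],
    [-1,0.008,-0.0018,0,0,0,0],
    [-1,0.008,-0.0018,0,0,0,0],
    [-1,0,0,0,0,0,0],
  ],
)

```text
clock: 4.55
tcp_pos: [0.5385, 0.2705, 0.0749]
orientation: [[-0.976, 0.216, -0.001], [0.216, 0.976, 0.0], [0.001, -0.0, -1.0]]
ft_force: [-5.7, 1.6, 3.0]
grip_width: 0.001
grasp_force: 2.3
```

Contact: the carrier is against the far bar. I'll back off, lift and move to its right end.

Request:
apply_moves(
  deltas=[
    [-1,-0.06,0.0135,0,0,0,0],
    [-1,-0.062,0.0135,0,0,0,0],
    [-1,0,0,0.35,0,0,0],
    [-1,0.132,-0.328,0.1,0,0,0],
    [-1,0.132,-0.328,0,0,0,0],
    [-1,0,0,0,0,0,0],
    [-1,0,0,0,0,0,0],
  ],
)

```text
clock: 5.42
tcp_pos: [0.5556, 0.195, 0.1287]
orientation: [[-0.976, 0.217, -0.0], [0.217, 0.976, 0.0], [0.0, 0.0, -1.0]]
ft_force: [0.1, 0.6, -0.6]
grip_width: 0.002
grasp_force: 0.0
```

```bash
python3 - <<'E'
from h import *
c=bot.camera("wrist")
cv2.imwrite("pics/w3.png",c["img"])
c=bot.camera("scene")
cv2.imwrite("pics/s3.png",cv2.resize(c["img"][110:260,150:350],None,fx=3,fy=3))
E
```

```text
(no output)
```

View pics/s3.png

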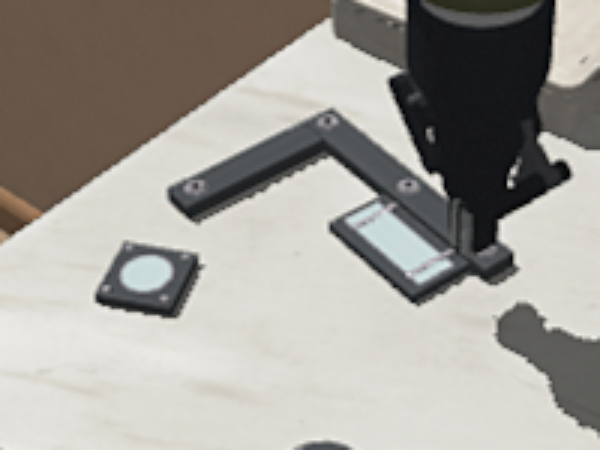

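View pics/w3.png

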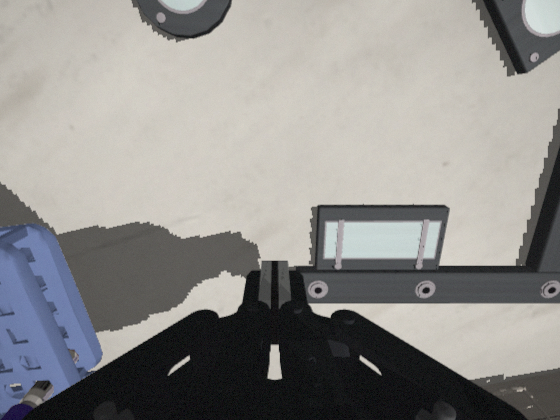

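The carrier (wrist view, 315–448 × 207–270) lies flush along the far bar. I'll check where the fingers will come down relative to it.

```bash
python3 - <<'E'
from h import *
c=bot.camera("wrist");p=np.array(bot.get_obs()["tcp_pos"])[:2]
X=np.array([.976,-.217]);Y=np.array([.217,.976])
for n,u,v,z in(("near right",317,206,.008),("near left",449,207,.008),("bar near right",302,267,.012),("bar at leftbar",528,267,.012),("far-right carrier",313,268,.008)):
    w=ray(c,u,v,z)[:2];d=w-p;print(n,w.round(4),"rel tool",(d@X).round(4),(d@Y).round(4))
E
```

```text
near right [0.537  0.2262] rel tool -0.0246 0.0257
near left [0.5559 0.3091] rel tool -0.0241 0.1107
bar near right [0.576  0.2086] rel tool 0.0174 0.017
bar at leftbar [0.6088 0.3576] rel tool 0.017 0.1695
far-right carrier [0.5807 0.2158] rel tool 0.0203 0.025
```

Request:
apply_moves(
  deltas=[
    [-1,-0.024,0.005,-0.24,0,0,0],
    [-1,0,0,-0.14,0,0,0],
    [-1,0,0,-0.06,0,0,0],
    [-1,0,0,0,0,0,0],
    [-1,0.0125,0.0565,0,0,0,0],
    [-1,0.0125,0.0565,0,0,0,0],
    [-1,0.0125,0.0565,0,0,0,0],
    [-1,0.0125,0.0565,0,0,0,0],
  ],
)

```text
clock: 6.58
tcp_pos: [0.5593, 0.2232, 0.0764]
orientation: [[-0.976, 0.216, 0.0], [0.216, 0.976, -0.0], [-0.0, 0.0, -1.0]]
ft_force: [-0.2, -0.8, -0.0]
grip_width: 0.001
grasp_force: 0.4
```

Request:
apply_moves(
  deltas=[
    [-1,0.0125,0.0565,0,0,0,0],
    [-1,0.0125,0.0565,0,0,0,0],
    [-1,0.0125,0.0565,0,0,0,0],
    [-1,0.0125,0.0565,0,0,0,0],
    [-1,0.0107,0.048,0,0,0,0],
    [-1,0,0,0,0,0,0],
  ],
)

```text
clock: 7.32
tcp_pos: [0.5665, 0.256, 0.0761]
orientation: [[-0.976, 0.216, 0.0], [0.216, 0.976, 0.0], [-0.0, 0.0, -1.0]]
ft_force: [-0.7, -0.7, -0.2]
grip_width: -0.002
grasp_force: 0.0
```

Request:
apply_moves(
  deltas=[
    [-1,0.0036,0.0163,0,0,0,0],
    [-1,0.0036,0.0163,0,0,0,0],
    [-1,0.0036,0.0163,0,0,0,0],
    [-1,0.0018,0.0081,0,0,0,0],
    [-1,0,0,0,0,0,0],
  ],
)

```text
clock: 7.95
tcp_pos: [0.5679, 0.2625, 0.0762]
orientation: [[-0.976, 0.216, 0.0], [0.216, 0.976, 0.0], [-0.0, 0.0, -1.0]]
ft_force: [-0.5, -0.2, 0.1]
grip_width: 0.004
grasp_force: 0.0
```

Request:
apply_moves(
  deltas=[
    [-1,0.0018,0.0081,0,0,0,0],
    [-1,0.0018,0.0081,0,0,0,0],
    [-1,0.0018,0.0081,0,0,0,0],
    [-1,0,0,0,0,0,0],
  ],
)

```text
clock: 8.45
tcp_pos: [0.5686, 0.2654, 0.0762]
orientation: [[-0.976, 0.216, 0.0], [0.216, 0.976, 0.0], [-0.0, 0.0, -1.0]]
ft_force: [0.1, 0.0, 0.3]
grip_width: 0.002
grasp_force: 0.0
```

Request:
apply_moves(
  deltas=[
    [-1,0.0018,0.0081,0,0,0,0],
    [-1,0.0018,0.0081,0,0,0,0],
    [-1,0,0,0,0,0,0],
  ],
)

```text
clock: 8.82
tcp_pos: [0.569, 0.2673, 0.0761]
orientation: [[-0.976, 0.216, 0.0], [0.216, 0.976, 0.0], [-0.0, 0.0, -1.0]]
ft_force: [1.1, 0.1, 0.1]
grip_width: 0.002
grasp_force: 0.0
```

No contact yet. I'll back away and look.

Request:
apply_moves(
  deltas=[
    [-1,-0.03,-0.13,0,0,0,0],
    [-1,0,0,0.4,0,0,0],
    [-1,0,-0.2,0.1,0,0,0],
    [-1,0,0,0,0,0,0],
  ],
)

```text
clock: 9.32
tcp_pos: [0.5663, 0.226, 0.1378]
orientation: [[-0.976, 0.218, 0.003], [0.218, 0.976, 0.0], [-0.003, 0.001, -1.0]]
ft_force: [-0.4, 0.2, -0.0]
grip_width: -0.005
grasp_force: 0.0
```

```bash
python3 - <<'E'
from h import *
print(bot.get_obs()["tcp_pos"])
c=bot.camera("wrist")
cv2.imwrite("pics/w4.png",c["img"])
E
```

```text
[0.56627542 0.22596414 0.13783583]
```

View pics/w4.png

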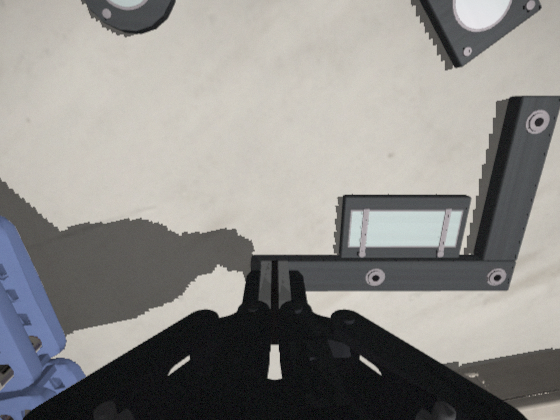

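```bash
python3 - <<'E'
from h import *
c=bot.camera("wrist");p=np.array(bot.get_obs()["tcp_pos"])[:2]
cv2.imwrite("pics/w5.png",cv2.resize(c["img"][180:300,320:530],None,fx=3.8,fy=3.8,interpolation=cv2.INTER_CUBIC))
X=np.array([.976,-.217]);Y=np.array([.217,.976])
for n,u,v,z in(("near right",343,195,.008),("near left",470,196,.008),("leftbar top inner",484,256,.012),("leftbar top inner end",511,97,.012)):
    w=ray(c,u,v,z)[:2];d=w-p;print(n,w.round(4),"rel tool",(d@X).round(4),(d@Y).round(4))
E
```

```text
near right [0.5463 0.2758] rel tool -0.0289 0.0436
near left [0.5652 0.3579] rel tool -0.0282 0.1278
leftbar top inner [0.6099 0.3644] rel tool 0.0139 0.1439
leftbar top inner end [0.5073 0.3799] rel tool -0.0895 0.1368
```

View pics/w5.png

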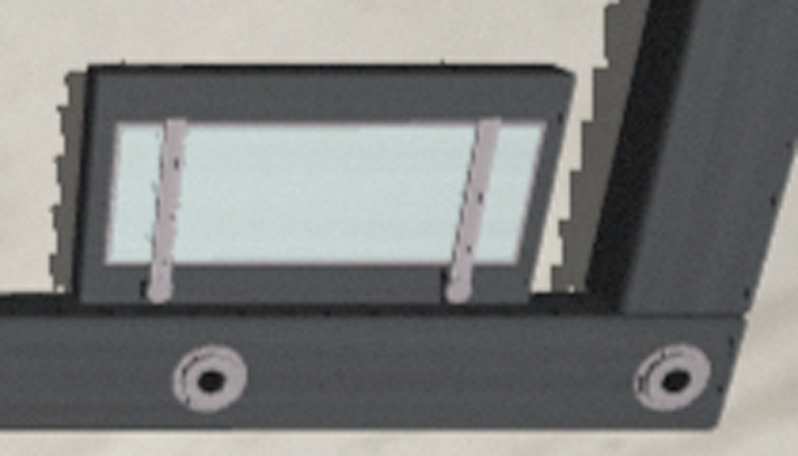

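There is still a gap of about 11 mm to the left bar, with the carrier flush on the far bar. I'll go back and push on.

Request:
apply_moves(
  deltas=[
    [-1,-0.015,0.18,-0.1,0,0,0],
    [-1,-0.008,0,-0.25,0,0,0],
    [-1,0,0,-0.15,0,0,0],
    [-1,0,0,-0.012,0,0,0],
    [-1,0.0145,0.065,0,0,0,0],
    [-1,0.0145,0.065,0,0,0,0],
    [-1,0,0,0,0,0,0],
  ],
)

```text
clock: 10.3
tcp_pos: [0.5662, 0.2657, 0.0748]
orientation: [[-0.977, 0.215, 0.0], [0.215, 0.977, 0.0], [-0.0, 0.0, -1.0]]
ft_force: [-0.4, -0.2, -0.9]
grip_width: 0.001
grasp_force: 0.0
```

Request:
apply_moves(
  deltas=[
    [-1,0.0055,0.0245,0,0,0,0],
    [-1,0.0055,0.0245,0,0,0,0],
    [-1,0.0036,0.0163,0,0,0,0],
    [-1,0.0018,0.0081,0,0,0,0],
    [-1,0,0,0,0,0,0],
  ],
)

```text
clock: 10.92
tcp_pos: [0.5681, 0.2737, 0.0747]
orientation: [[-0.976, 0.216, 0.0], [0.216, 0.976, 0.0], [-0.0, 0.0, -1.0]]
ft_force: [0.8, -0.5, 0.5]
grip_width: 0.002
grasp_force: 0.0
```

Request:
apply_moves(
  deltas=[
    [-1,0.0018,0.0081,0,0,0,0],
    [-1,0.0018,0.0081,0,0,0,0],
    [-1,0,0,0,0,0,0],
  ],
)

```text
clock: 11.3
tcp_pos: [0.5685, 0.2756, 0.0747]
orientation: [[-0.976, 0.216, 0.0], [0.216, 0.976, 0.0], [-0.0, 0.0, -1.0]]
ft_force: [0.1, -0.5, -0.3]
grip_width: -0.0
grasp_force: 0.0
```

Request:
apply_moves(
  deltas=[
    [-1,0.0018,0.0081,0,0,0,0],
    [-1,0.0018,0.0081,0,0,0,0],
    [-1,0,0,0,0,0,0],
  ],
)

```text
clock: 11.68
tcp_pos: [0.5689, 0.2776, 0.0747]
orientation: [[-0.976, 0.216, 0.0], [0.216, 0.976, 0.0], [-0.0, 0.0, -1.0]]
ft_force: [0.0, 0.5, -0.6]
grip_width: 0.001
grasp_force: 0.0
```

Request:
apply_moves(
  deltas=[
    [-1,0.0018,0.0081,0,0,0,0],
    [-1,0.0018,0.0081,0,0,0,0],
    [-1,0,0,0,0,0,0],
  ],
)

```text
clock: 12.05
tcp_pos: [0.5694, 0.2796, 0.0747]
orientation: [[-0.976, 0.216, 0.0], [0.216, 0.976, 0.0], [0.0, 0.0, -1.0]]
ft_force: [-0.3, -0.4, 0.0]
grip_width: -0.004
grasp_force: 0.0
```

Request:
apply_moves(
  deltas=[
    [-1,0.0018,0.0081,0,0,0,0],
    [-1,0.0018,0.0081,0,0,0,0],
    [-1,0,0,0,0,0,0],
  ],
)

```text
clock: 12.42
tcp_pos: [0.5698, 0.2815, 0.0747]
orientation: [[-0.976, 0.216, 0.0], [0.216, 0.976, 0.0], [-0.0, 0.0, -1.0]]
ft_force: [-0.2, 0.9, 0.1]
grip_width: -0.003
grasp_force: 0.0
```

```bash
python3 - <<'E'
from h import *
c=bot.camera("scene")
cv2.imwrite("pics/s6.png",cv2.resize(c["img"][130:240,200:345],None,fx=5.4,fy=5.4,interpolation=cv2.INTER_CUBIC))
E
```

```text
(no output)
```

View pics/s6.png

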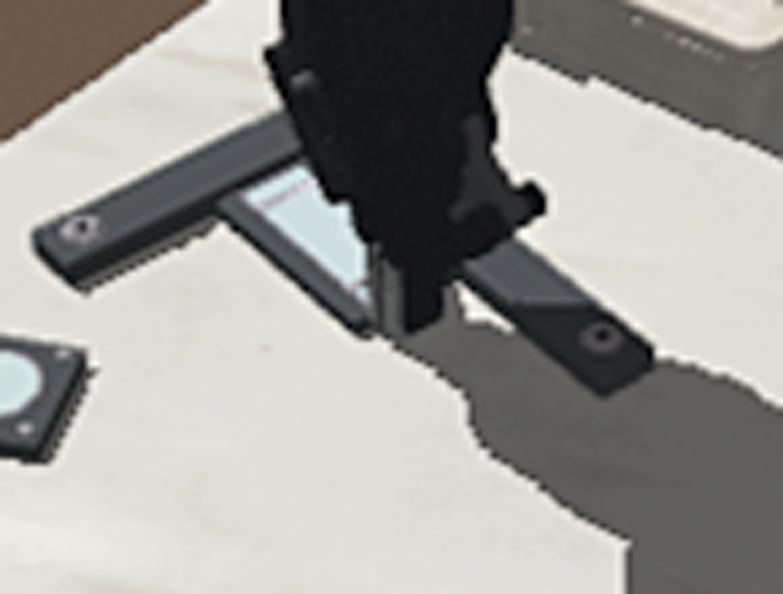

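The carrier's left end (222,205) is almost on the left bar. I'll push a little more to feel contact.

Request:
apply_moves(
  deltas=[
    [-1,0.0018,0.0081,0,0,0,0],
    [-1,0.0018,0.0081,0,0,0,0],
    [-1,0,0,0,0,0,0],
  ],
)

```text
clock: 12.85
tcp_pos: [0.57, 0.282, 0.0746]
orientation: [[-0.976, 0.216, -0.001], [0.216, 0.976, -0.002], [0.001, -0.003, -1.0]]
ft_force: [-3.1, -8.0, 4.5]
grip_width: -0.002
grasp_force: 4.2
```

Contact with the left bar. I'll retract and check numerically.

Request:
apply_moves(
  deltas=[
    [-1,-0.03,-0.13,0,0,0,0],
    [-1,0,0,0.4,0,0,0],
    [-1,0,-0.2,0.2,0,0,0],
    [-1,-0.2,-0.2,0.2,0,0,0],
    [-1,-0.2,-0.2,0.2,0,0,0],
    [-1,0,0,0,0,0,0],
    [-1,0,0,0,0,0,0],
  ],
)

```text
clock: 13.72
tcp_pos: [0.5187, 0.1957, 0.1945]
orientation: [[-0.976, 0.216, 0.001], [0.216, 0.976, 0.001], [-0.0, 0.001, -1.0]]
ft_force: [-0.2, 0.6, -0.6]
grip_width: -0.001
grasp_force: 0.0
```

```bash
python3 - <<'E'
from h import *
c=bot.camera("wrist")
cv2.imwrite("pics/w7.png",c["img"])
E
```

```text
(no output)
```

View pics/w7.png

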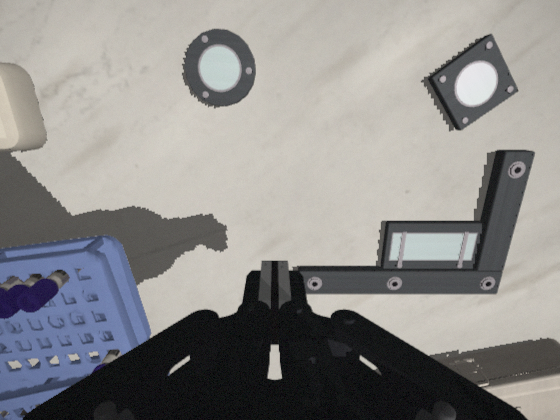

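The carrier (382–480, 222–270) sits flush in the corner against both bars. The bystanders haven't been touched and the arm is clear.

```bash
python3 -c "
from workcell import bot
print(bot.job_done())"
```

```text
the job is handed in; nothing more can be done
None
```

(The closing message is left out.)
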